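Offer the serving ladle up to its display stand, level, held by its balance point

TASK

I want to set the sliding forks of the ladle stand to suit the black-handled serving ladle. Pick the ladle up by its balance point so that it comes up level, and hold it level about 3 cm clear above the stand's forks, in line with the stand, with its balance point over the brass centre line and its bowl over the white drip dish. Don't touch the stand or shift the other samples, and don't put the ladle down: finish still holding it there.

Things in the scene. Friction and masses are not known exactly. Their poses are not given: they have to be found in the camera images.
- ladle: Serving ladle, 383 mm, about 0.3 kg: round steel bowl (76 mm across, 30 deep), steel neck, brass ferrule (10 mm long), long black arched handle with a brass end. Lies level on the table on its bowl and handle end. Origin: straight below its balance point, at underside level (on the table at the start); x to the bowl, z up. From x = -240 mm (handle end) to +143. Level when z is vertical.
- ladle_balance (a point): Balance point (centre of mass along the length), on the black handle's middle line, 46 mm above the ladle's underside, 21 mm behind the middle of the brass ferrule, 105 mm from the bowl's centre. Here the handle is straight and level from 15 mm in front to 60 mm behind, 16 mm wide, 13 mm high, flat-sided: pinch it across its width, within 15 mm of this point. Axes as the ladle's.
- ladle_bowl (a point): Centre of the mouth of the ladle's bowl, 105 mm along x from the balance point, 30 mm above the ladle's underside.
- stand: Ladle stand, fixed to the table: dark wooden base 300 x 100 x 14 mm, aluminium rail, white drip dish at one end, two sliding forks. Origin: middle of the base's underside; x along the rail to the dish, z up. Forks 36 mm wide; prong tops 92 mm (front, by the dish) and 86 mm (rear) above the table. The ladle neck (underside 38 mm above the bowl's) goes over the front fork, the handle over the rear.
- stand_centre (a point): Point on top of the rail, 19 mm above the table, on the thin brass line across the middle of the base; the ladle's balance point belongs above it. Axes as the stand's.
- stand_dish (a point): Centre of the white drip dish (82 mm across, rim 23 mm above the table), 105 mm along the stand's x from the centre line; the ladle's bowl belongs above it.
- fork_front (a joint): Place of the front fork: its middle is 36 mm + this value in front (towards the dish) of the centre line; 0 to 14 mm, given in m. It stays where it is unless pushed.
- fork_rear (a joint): Place of the rear fork: its middle is 125 mm - this value behind the centre line; 0 to 55 mm, given in m. It stays where it is unless pushed.
- turner: Bystander: turner with a white handle, about 300 mm long, lying at the left side of the table; origin near its middle, underside.
- spoon: Bystander: small wooden spoon, about 190 mm long, lying at the far side; origin near its middle, underside.
- basket: Bystander: empty woven utensil cup, 92 mm across, 105 mm high, at the left side near the robot; origin at the centre of its underside.
- bowls: Bystander: stack of three rice bowls, 124 mm across, 83 mm high, at the far side; origin at the centre of its underside.
- phone: Bystander: phone lying flat, 150 x 72 x 8 mm, at the right side; origin at the centre of its underside.
- chopsticks: Bystander: bundle of four dark chopsticks with brass ends, 240 x 37 x 8 mm, at the right side; origin at the middle of its underside.

How it is judged:
By the outcome, as a careful person would: the job done as asked, in the order asked, and still so for the second after the job is handed in, while the arm keeps its last pose, push and grip.
It also fails if it takes over 48 s, if anything falls off the work surface, if the arm or the gripper's body presses on something with over 40 N, if the wrist force passes 120 N, or if a joint passes its speed limit or range.

ROBOT

A 7-joint arm with a two-finger parallel gripper is mounted at the origin on the work surface. World frame = base frame: x ahead of the robot, y to its left, z up, the work surface at z = 0. Lengths are in m, angles in rad, forces in N, time in s.
With the tool pointing down it reaches from about 0.4 to 0.85 m from the base axis. Payload 4.5 kg.
Tool frame: the origin (TCP) lies at the very end of the fingers, on their centre line; the grasp point (between the pads) lies 19 mm behind it; z points along the fingers, y is the direction in which the jaws open and shut (so a half turn about z gives the same grasp; the last joint's range is limited). The gripper opens to 88 mm and grips with 3 to 60 N. Pads are 18 mm wide; open, the fingers measure 123 mm over their backs; the gripper's body (75 mm by 187 mm) begins 45 mm behind the grasp point.
Start: joints at [-1.262, 0.689, -0.195, 1.565, 0.157, 0.902, -0.215], TCP at [0.17, 0.602, 0.239] pointing down, gripper open.
Joint ranges: [-3.01, 3.01], [-0.46, 2.08], [-1.47, 1.51], [0.13, 2.56], [-1, 4.14], [0.04, 2.09], [-2.66, 2.66]. Speed limits (rad/s): [2.57, 2.57, 3.14, 3.14, 3.14, 3.14, 3.14].

INTERFACE

Orientations are given as a unit quaternion [x, y, z, w].
In Python, from plant import telemetry, imaging, r gives the robot as it stands.
- The arm moves only by the shell command python3 -m creep 'ROWS' [FORCE]. ROWS is JSON, a list of rows, each a list of 5 numbers: the closure in counts, from 0 (fully open) to 255 (shut), then the shift along the tool's x, y, z in m, then the turn about the tool's z in degrees. In form: [[fingers, x, y, z, yaw], ...]. A call has 1 to 10 rows; each row is the pose to reach, as a shift and turn from the pose commanded when the call began, along the tool's axes at that moment; what a row does not reach only later rows make up. A row lasts 1/8 s, in which the tool goes at most 62.5 mm and 10.7 degrees, less where a joint would pass 70% of its speed; a pose out of reach is approached as far as the arm can. A call with a gripper value outside its range is refused whole. The fingers move at their own pace and stop on an object; FORCE is the grip in N (left out, the last holds). Time passes only in rows, so rows that repeat a pose let the fingers close. It gives the time, the measured TCP pose, the force and the opening at its end, in the units of the state.
- telemetry.get_state(): the state, without advancing time (a new reading comes with each control period).
- imaging.snapshot(name): name is "scene" or "top" or "wrist"; returns a dict with "image" (400x640x3 uint8, blue, green, red), "camera_matrix" (3x3 intrinsics, pixels), "R" (3x3) and "t" (3): a world point X has camera coordinates R X + t; the wrist camera has in their place "hand_eye" (4x4, takes a point from camera to tool coordinates, whose origin is the TCP and whose axes are the flange's). Camera axes: x right, y down, z forward; pixel columns grow to the right and rows downward; lengths in m; the calibration is good to about 2 mm. A picture is of the moment at which its call begins: read the wrist's pose just before it. There is no depth.
- r.finish_job(): hands the job in, once; it reports no verdict.
Trained networks look in a picture, given as the dict that the camera call returned (one of the last four; its "shot" number tells which), for a name from the list of things; names that differ only in an ending like _2 or _b are one class to them, and where a whole thing is asked for, a point or a joint stands for the part that bears it (a point fixed in the world has none). Each returns a list of dicts, best first, with "score" (0 to 1); they miss things now and then, are a little off and sometimes report something else, mostly with a low value. They report only what shows in the picture. A call takes as long as a camera call.
- imaging.boxes_of(picture, target): "rect" ([left, top, right, bottom] in pixels, round what is visible of it).
- imaging.trace(picture, target): "pixels" (400x640 bool, what is visible of it) and "rect" ([left, top, right, bottom] in pixels, round what is visible of it).
- imaging.place_of(picture, target): "location" ([row, column] in pixels: a listed point, or the origin of a listed thing).
The state is a dict: "clock": time; "q": joint angles; "qd": joint speeds; "joint_torque": joint torques, N m; "tool_pos": TCP position; "eef_rot": TCP orientation; "contact_force": force on the tool from outside, world axes, zero at the start; "moment": the same for the moment, N m; "opening": opening from 0.0 (shut) to 1.0 (fully open).
Only numpy, scipy, OpenCV 4.12 (cv2) and the standard library are available. Lean on these libraries where they do the work, as an engineer would, in place of code of your own. Each camera call takes 0.05 s, during which the arm holds its last target.

## Working session

There is one attempt and no reset: what is moved stays moved. The work goes in short steps, Python scripts to look and compute and a shell command to move; the robot and the scene stay as the last step left them, time stands still between calls to the robot, and variables do not carry over. Pictures are saved under pics/ and viewed, and the job is handed in when it is done.

```bash
ls; mkdir -p pics; cat > h.py <<'E'
import numpy as np, cv2
from plant import telemetry, imaging, r
from scipy.spatial.transform import Rotation as Ro
def ray(p,uv,st=None):
    K=np.array(p["camera_matrix"]);d=np.linalg.inv(K)@[uv[0],uv[1],1]
    if "R" in p:
        R=np.array(p["R"]);t=np.array(p["t"]);return -R.T@t,R.T@d
    H=np.array(p["hand_eye"]);Rw=Ro.from_quat(st["eef_rot"]).as_matrix()
    return Rw@H[:3,3]+st["tool_pos"],Rw@H[:3,:3]@d
def atz(p,uv,z,st=None):
    o,d=ray(p,uv,st);return o+d*(z-o[2])/d[2]
def proj(p,X,st=None):
    K=np.array(p["camera_matrix"]);X=np.array(X,float)
    if "R" in p: c=np.array(p["R"])@X+np.array(p["t"])
    else:
        H=np.array(p["hand_eye"]);Rw=Ro.from_quat(st["eef_rot"]).as_matrix()
        c=H[:3,:3].T@(Rw.T@(X-st["tool_pos"])-H[:3,3])
    c=K@c;return c[:2]/c[2]
E
python3 - <<'E'
from h import *
st=telemetry.get_state();print(st)
Z=dict(ladle=0,ladle_balance=.046,ladle_bowl=.03,stand=0,stand_centre=.019,stand_dish=.023)
for n in("top","scene"):
    p=imaging.snapshot(n);cv2.imwrite(f"pics/{n}0.png",p["image"])
    for k,z in Z.items():
        for L in imaging.place_of(p,k)[:2]:
            rc=L["location"];print(n,k,round(L["score"],2),np.round(rc,1),np.round(atz(p,(rc[1],rc[0]),z),4))
E
```

```text
pics
{'clock': 0.0, 'q': array([-1.26218392,  0.69001268, -0.19451661,  1.5663142 ,  0.15731036,
        0.90249243, -0.21510575]), 'qd': array([-0.00096132, -0.00017916,  0.00109661, -0.00102006,  0.00137541,
        0.00065934,  0.00026144]), 'joint_torque': array([-3.68116230e-05, -5.27561653e+01, -1.26698624e+00, -1.53426594e+01,
       -5.26627852e-02,  6.74439972e-03,  1.74921329e-04]), 'tool_pos': array([0.16948382, 0.60093816, 0.23790014]), 'eef_rot': array([ 1.36932846e-01,  9.90579908e-01, -9.14985806e-04, -5.86559032e-05]), 'contact_force': array([0.08641111, 0.71620287, 0.63445686]), 'moment': array([ 0.07612042, -0.07181323, -0.03755525]), 'opening': 1.0028298513549136}
top ladle 0.81 [211.5 366.4] [ 0.5474 -0.1791  0.    ]
top ladle_balance 0.71 [212.1 367.5] [ 0.5373 -0.1786  0.046 ]
top ladle_bowl 0.93 [188.4 351.7] [ 0.6353 -0.1234  0.03  ]
top ladle_bowl 0.6 [254.4 453.2] [ 0.3693 -0.4931  0.03  ]
top stand 0.62 [226.8 267.3] [0.4984 0.2111 0.    ]
top stand_centre 0.68 [227.4 265.8] [0.4937 0.2141 0.019 ]
scene ladle 0.61 [221.2 277.3] [ 0.5484 -0.1691  0.    ]
scene ladle_balance 0.92 [211.9 276. ] [ 0.5586 -0.1735  0.046 ]
scene ladle_balance 0.26 [272.6 303.7] [ 0.811  -0.1974  0.046 ]
scene ladle_bowl 0.77 [228.3 301.5] [ 0.6415 -0.1289  0.03  ]
scene stand 0.87 [178.  376.8] [0.4912 0.2209 0.    ]
scene stand_centre 0.94 [174.1 378.6] [0.4966 0.2232 0.019 ]
scene stand_dish 0.91 [189.9 390.3] [0.5945 0.2056 0.023 ]
```

View pics/top0.png

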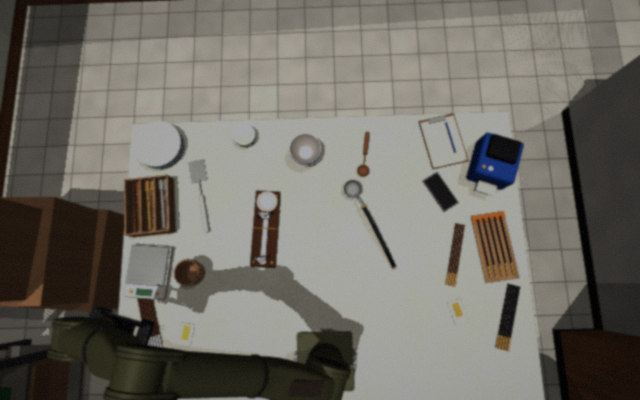

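View pics/scene0.png

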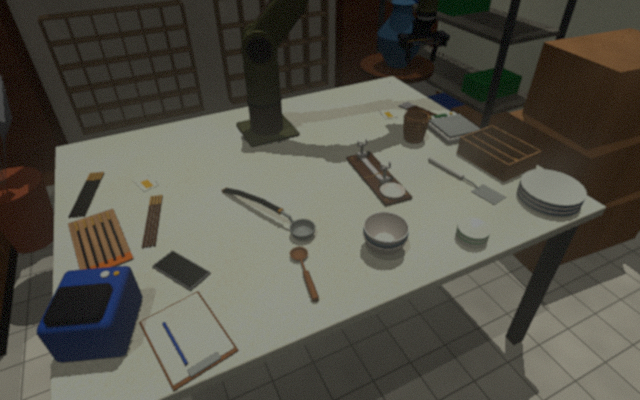

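The pictures agree. In top, the ladle's bowl is at (351,188), its handle end at (394,267), the stand's dish at (267,201) and its centre at (265,228). The top camera only resolves about 3.7 mm per pixel, so I'll look with the wrist camera over the stand first, then over the ladle.

```bash
cat >> h.py <<'E'
def step(target,yawx=None,st=None):
    "shift in tool axes to bring TCP to target; turn to bring tool x to world yaw (deg)"
    st=st or telemetry.get_state();R=Ro.from_quat(st["eef_rot"]).as_matrix()
    d=R.T@(np.array(target)-st["tool_pos"]);cur=np.degrees(np.arctan2(R[1,0],R[0,0]))
    t=None if yawx is None else (-(yawx-cur)+180)%360-180
    print("shift",np.round(d,4),"turn",t,"curyaw",cur)
E
python3 - <<'E'
from h import *
p=imaging.snapshot("wrist");print(np.round(p["hand_eye"],3),np.round(p["camera_matrix"],1))
step([.46,.21,.34],174);
E
```

```text
[[-0.001 -0.964 -0.267  0.067]
 [ 1.    -0.001 -0.    -0.   ]
 [-0.    -0.267  0.964 -0.147]
 [ 0.     0.     0.     1.   ]] [[298.5   0.  322.6]
 [  0.  298.5 196.8]
 [  0.    0.    1. ]]
shift [-0.3858 -0.2981 -0.1013] turn -9.745486909755328 curyaw 164.25451309024467
```

```bash
python3 -m creep '[[0,-0.05,-0.035,-0.03,-2],[0,-0.1,-0.075,-0.06,-4],[0,-0.15,-0.115,-0.09,-6],[0,-0.2,-0.15,-0.1,-8],[0,-0.25,-0.19,-0.1,-10],[0,-0.3,-0.23,-0.1,-10],[0,-0.35,-0.27,-0.1,-10],[0,-0.386,-0.298,-0.1,-10],[0,-0.386,-0.298,-0.1,-10]]'
python3 - <<'E'
from h import *
st=telemetry.get_state();print(st["clock"],st["tool_pos"],st["qd"])
p=imaging.snapshot("wrist");cv2.imwrite("pics/w1.png",p["image"])
for k,z in dict(stand=0,stand_centre=.019,stand_dish=.023).items():
    for L in imaging.place_of(p,k)[:2]:
        rc=L["location"];print(k,round(L["score"],2),np.round(rc,1),np.round(atz(p,(rc[1],rc[0]),z,st),4))
E
```

```text
clock: 1.88
tool_pos: [0.463, 0.2048, 0.3386]
eef_rot: [0.055, 0.998, -0.001, 0.001]
contact_force: [0.1, -0.3, -0.1]
opening: 1.001
1.875 [0.46303698 0.20481857 0.33863633] [ 0.04584742  0.01133128 -0.07597194 -0.02148065 -0.03818793  0.0102271
  0.09314373]
stand 0.73 [173.5 336.6] [0.493  0.2238 0.    ]
stand_centre 0.72 [177.7 334.2] [0.4955 0.2189 0.019 ]
stand_dish 0.67 [241.5 334.3] [0.6033 0.2081 0.023 ]
```

View pics/w1.png

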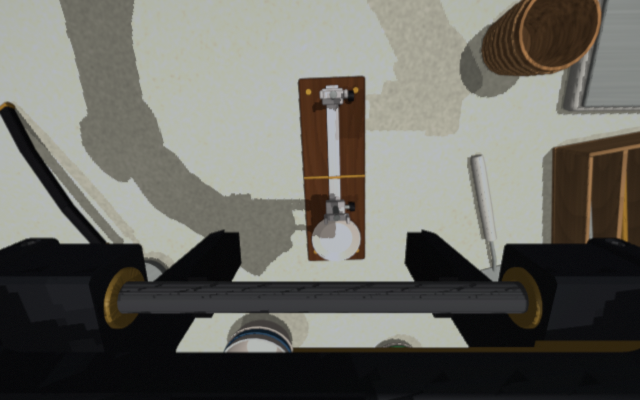

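The wrist image shows the stand's base with corners near (299,79), (363,76), (366,259) and (308,262). The brass line runs across row 177 and the dish is at (336,240). I'll refine the pose from the base's edges and the line.

```bash
python3 - <<'E'
from h import *
st=telemetry.get_state();p=imaging.snapshot("wrist");print(st["tool_pos"],np.abs(st["qd"]).max())
im=p["image"].astype(int);b,g,rr=im[...,0],im[...,1],im[...,2]
T=imaging.trace(p,"stand")[0];print(T["score"],T["rect"],T["pixels"].sum())
m=T["pixels"].astype(np.uint8)
rc=cv2.minAreaRect(cv2.findContours(m,cv2.RETR_EXTERNAL,cv2.CHAIN_APPROX_NONE)[0][0].astype(np.float32))
print(rc); B=cv2.boxPoints(rc);
W=np.array([atz(p,u,.014,st)[:2] for u in B]);print(W,np.linalg.norm(np.roll(W,-1,0)-W,axis=1),W.mean(0))
print("centre mm",atz(p,rc[0],.014,st))
# edges per row
L=[];Rr=[]
for y in range(90,228):
    xs=np.where(m[y,280:390])[0]+280
    if len(xs)>30: L.append(atz(p,(xs[0]-.0,y),.014,st)[:2]);Rr.append(atz(p,(xs[-1]+1,y),.014,st)[:2])
for E in(L,Rr):
    E=np.array(E);k=np.polyfit(E[:,0],E[:,1],1);print("edge yaw",np.degrees(np.arctan(k[0])),"y@.4955",np.polyval(k,.4955),len(E))
# brass line
br=(rr>130)&(g>80)&(b<90)
ys,xs=np.where(br[165:190,295:375]);print(len(ys))
P=np.array([atz(p,(x+295.5-.5,y+165),.0145,st)[:2] for x,y in zip(xs,ys)]);k=np.polyfit(P[:,1],P[:,0],1)
print("line: dir",np.degrees(np.arctan(k[0])),"mean",P.mean(0), P.min(0),P.max(0))
# dish
D=((b>150)&(g>150)&(rr>150))[215:265,305:370].astype(np.uint8)
n,l,s,c=cv2.connectedComponentsWithStats(D);i=1+s[1:,4].argmax();print("dish",c[i]+[305,215],s[i],atz(p,c[i]+[305,215],.023,st))
cv2.imwrite("pics/w1c.png",cv2.resize(p["image"][60:275,270:400],None,fx=2.7,fy=2.7,interpolation=2))
E
```

```text
[0.45928293 0.21168182 0.33878965] 0.019040664182888453
0.83 [296.2, 82.8, 364.4, 264.3] 11318
((327.0, 171.5), (183.0, 66.0), 90.0)
[[0.33955375 0.18123001]
 [0.34912946 0.27833887]
 [0.64775269 0.25889253]
 [0.63635318 0.14425754]] [0.09757984 0.29925572 0.11520038 0.2990934 ] [0.49319727 0.21567974]
centre mm [0.48086988 0.21684002 0.014     ]
edge yaw -4.1335427484105445 y@.4955 0.16877169621830404 138
edge yaw -4.209040045030842 y@.4955 0.26839012853459693 138
99
line: dir 4.214866504383014 mean [0.49486777 0.21906245] [0.49015453 0.17063099] [0.49825418 0.26696745]
dish [341.01328168 244.5965689 ] [   2    0   63   50 1807] [0.6055599 0.2285549 0.023    ]
```

View pics/w1c.png

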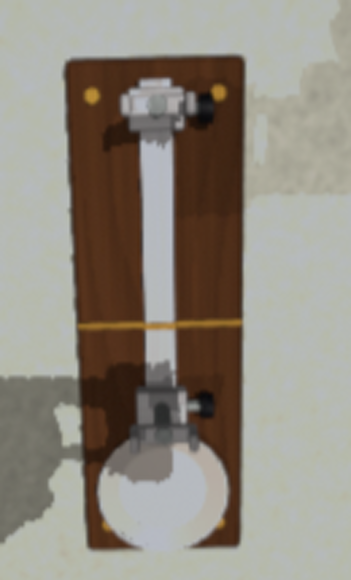

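Measured stand pose: centre (0.495, 0.219), yaw -4.2°. The base measures 99.6 mm wide, as it should. Next, over to the ladle.

```bash
python3 -c "
from h import *
step([.505,-.19,.30],208.3)"
```

```text
shift [-0.0845 -0.3957  0.0384] turn -33.82970038098577 curyaw 174.47029961901424
```

```bash
python3 -m creep '[[0,-0.01,-0.05,0,-4],[0,-0.02,-0.1,0.005,-9],[0,-0.03,-0.15,0.01,-14],[0,-0.04,-0.2,0.02,-19],[0,-0.05,-0.25,0.03,-24],[0,-0.06,-0.3,0.038,-29],[0,-0.075,-0.35,0.038,-34],[0,-0.085,-0.396,0.038,-34],[0,-0.085,-0.396,0.038,-34],[0,-0.085,-0.396,0.038,-34]]'
cat > l.py <<'E'
from h import *
import sys
tag=sys.argv[1]
st=telemetry.get_state();p=imaging.snapshot("wrist");print(st["clock"],st["tool_pos"],np.abs(st["qd"]).max())
cv2.imwrite(f"pics/{tag}.png",p["image"])
for k,z in dict(ladle=0,ladle_balance=.046,ladle_bowl=.03).items():
    for L in imaging.place_of(p,k)[:2]:
        rc=L["location"];print(k,round(L["score"],2),np.round(rc,1),np.round(atz(p,(rc[1],rc[0]),z,st),4))
E
python3 l.py w2
```

```text
clock: 3.42
tool_pos: [0.5055, -0.1903, 0.3007]
eef_rot: [-0.245, 0.969, 0.001, 0.0]
contact_force: [-0.5, 0.5, 0.1]
opening: 0.998
3.425 [ 0.50550878 -0.19030034  0.30065226] 0.017150207999840492
ladle 0.95 [188.8 320.8] [ 0.5454 -0.1723  0.    ]
ladle_balance 0.65 [197.5 324.5] [ 0.5438 -0.1671  0.046 ]
ladle_bowl 0.74 [259.8 314.6] [ 0.6426 -0.1308  0.03  ]
ladle_bowl 0.47 [304.1 249.8] [ 0.7616 -0.1858  0.03  ]
```

View pics/w2.png

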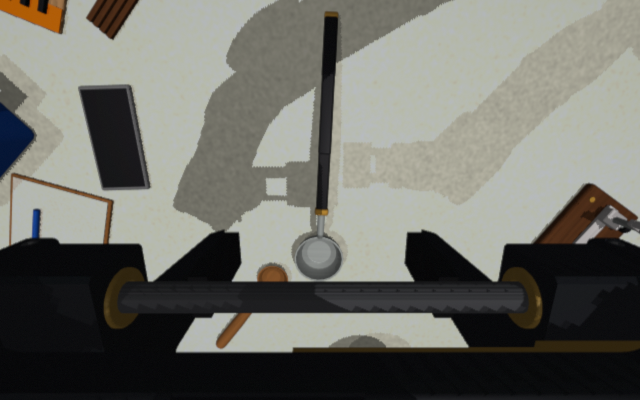

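The ladle lies nearly along the image columns: ferrule about (322,212), bowl about (319,258), brass end (330,14). I'll refine the position from the ferrule and the handle's centre line.

```bash
cat > f.py <<'E'
from h import *
import sys
st=telemetry.get_state();p=imaging.snapshot("wrist");print(st["tool_pos"])
im=p["image"].astype(int);b,g,rr=im[...,0],im[...,1],im[...,2]
br=((rr-b>50)&(rr>90)).astype(np.uint8);br[:, :290]=0;br[:,360:]=0;br[250:]=0
n,l,s,c=cv2.connectedComponentsWithStats(br)
fer=None
for i in range(1,n):
    if s[i,4]>8: print("brass",c[i],s[i],np.round(atz(p,c[i],.046,st),4)); 
    if s[i,4]>8 and 150<c[i][1]: fer=c[i]
dk=(im.max(2)<75);M=[]
for y in range(int(fer[1])-45,int(fer[1])-4):
    xs=np.where(dk[y,295:360])[0]+295
    if len(xs)>5: M.append((y,(xs[0]+xs[-1])/2,xs[-1]-xs[0]+1))
M=np.array(M);k=np.polyfit(M[:,0],M[:,1],1);print("width px",np.median(M[:,2]))
A=np.array([atz(p,(np.polyval(k,y),y),.0525,st) for y in M[:,0]])
q=np.polyfit(A[:,0],A[:,1],1);yaw=np.arctan(q[0]);u=np.array([np.cos(yaw),np.sin(yaw)])
F=atz(p,(np.polyval(k,fer[1]),fer[1]),.0525,st)[:2]
bal=F-.021*u
print("yaw",np.degrees(yaw),"ferrule",F,"balance",bal)
w0=atz(p,(310,fer[1]-14),.0525,st);w1=atz(p,(311,fer[1]-14),.0525,st);print("mm/px",1e3*np.linalg.norm(w1-w0))
T=imaging.trace(p,"ladle_bowl")
bl=imaging.place_of(p,"ladle_bowl")
if bl:
  rc=bl[0]["location"];B=atz(p,(rc[1],rc[0]),.03,st)[:2];v=B-bal;print("bowl",B,"dist",np.linalg.norm(v),"yaw",np.degrees(np.arctan2(v[1],v[0])))
cv2.imwrite("pics/"+sys.argv[1],cv2.resize(p["image"][120:300,240:400],None,fx=3,fy=3))
step(list(bal)+[.10],180+np.degrees(yaw),st)
E
python3 f.py w2c.png
```

```text
[ 0.5054766  -0.19055471  0.30090908]
brass [330.57692308  14.46153846] [325  13  13   3  26] [ 0.3411 -0.2694  0.046 ]
brass [321.93220339 212.22033898] [316 210  12   6  59] [ 0.5646 -0.1604  0.046 ]
width px 12.0
yaw 25.374234228919974 ferrule [ 0.56333225 -0.16259307] balance [ 0.54435816 -0.17159218]
mm/px 1.3748488364836526
bowl [ 0.64283497 -0.13035596] dist 0.10676191297465774 yaw 22.72102754517205
shift [-0.0431 -0.0019  0.2009] turn 3.06772815122838 curyaw -151.55803761985163
```

View pics/w2c.png

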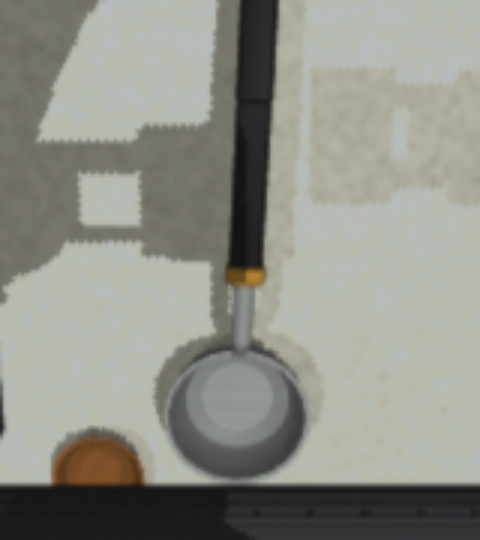

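```bash
python3 -m creep '[[0,-0.02,-0.001,0.05,1],[0,-0.043,-0.002,0.1,3],[0,-0.043,-0.002,0.15,3],[0,-0.043,-0.002,0.17,3],[0,-0.043,-0.002,0.17,3],[0,-0.043,-0.002,0.17,3]]'; python3 f.py w3c.png
```

```text
clock: 4.53
tool_pos: [0.5449, -0.1739, 0.1317]
eef_rot: [-0.219, 0.976, -0.0, 0.001]
contact_force: [0.2, -0.1, 0.2]
opening: 1.002
[ 0.54485951 -0.17388312  0.13171876]
brass [323.6369863  228.08219178] [316 223  17  11 146] [ 0.5664 -0.1637  0.046 ]
width px 21.0
yaw 25.361728904501103 ferrule [ 0.56297954 -0.16239748] balance [ 0.54400349 -0.17139244]
mm/px 0.7977859411870105
bowl [ 0.63941945 -0.12648996] dist 0.10545348927319642 yaw 25.20154484083877
shift [-0.0002  0.0026  0.0317] turn -0.10071250985004099 curyaw -154.73898360534895
```

View pics/w3c.png

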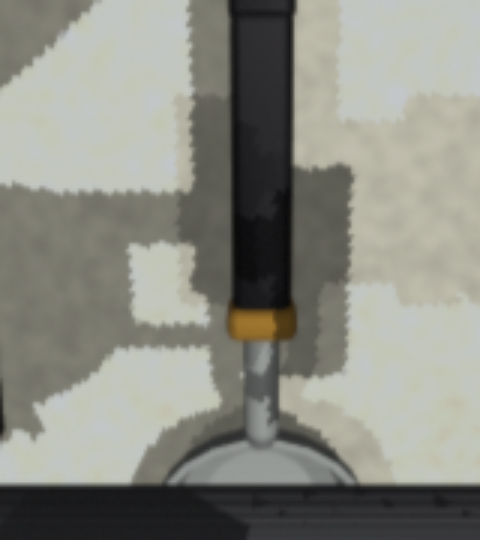

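```bash
python3 -m creep '[[0,0,0.001,0.05,0],[0,0,0.0015,0.09,0],[0,0,0.0015,0.104,0],[0,0,0.0015,0.104,0]]';  python3 - <<'E'
from h import *
p=imaging.snapshot("wrist");cv2.imwrite("pics/w4.png",p["image"])
st=telemetry.get_state();print(st["tool_pos"]);step([.544,-.1714,.027],180+25.36)
E
```

```text
clock: 5.18
tool_pos: [0.5435, -0.1725, 0.0269]
eef_rot: [-0.219, 0.976, 0.0, -0.0]
contact_force: [1.0, -0.4, -0.1]
opening: 1.001
[ 0.54418596 -0.17270736  0.02770515]
shift [-0.0004  0.0013  0.0007] turn -0.11210361184060957 curyaw -154.7521036118406
```

View pics/w4.png

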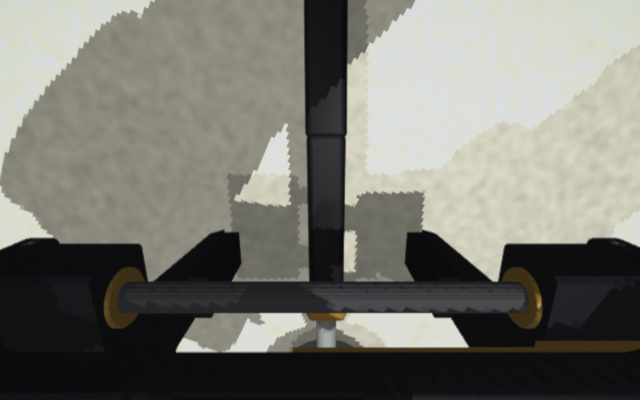

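The handle sits centred between the fingers: column 326 against about 322. Closing now.

```bash
python3 -m creep '[[80,0,0.001,0,0],[160,0,0.001,0,0],[220,0,0.001,0,0],[255,0,0.001,0,0],[255,0,0.001,0,0],[255,0,0.001,0,0],[255,0,0.001,0,0],[255,0,0.001,0,0]]' 35
```

```text
clock: 6.22
tool_pos: [0.5428, -0.1714, 0.0266]
eef_rot: [-0.219, 0.976, 0.0, -0.0]
contact_force: [-0.4, 0.3, -0.3]
opening: 0.172
```

```bash
python3 -m creep '[[255,0,0,-0.005,0],[255,0,0,-0.015,0],[255,0,0,-0.03,0],[255,0,0,-0.045,0],[255,0,0,-0.06,0],[255,0,0,-0.06,0],[255,0,0,-0.06,0]]'; cat > v.py <<'E'
from h import *
import sys
st=telemetry.get_state();R=Ro.from_quat(st["eef_rot"]).as_matrix()
print("F",st["contact_force"],"Mtool",R.T@st["moment"],"open",st["opening"],st["tool_pos"])
for n in sys.argv[2:]:
    p=imaging.snapshot(n);cv2.imwrite(f"pics/{sys.argv[1]}_{n}.png",p["image"])
    for k in("ladle_balance","ladle_bowl"):
        L=imaging.place_of(p,k)
        if L: print(n,k,L[0]["score"],L[0]["location"])
    if n=="scene": cv2.imwrite(f"pics/{sys.argv[1]}_crop.png",cv2.resize(p["image"][100:270,180:460],None,fx=2.8,fy=2.8))
E
python3 v.py a scene wrist
```

```text
clock: 7.1
tool_pos: [0.5427, -0.1716, 0.0866]
eef_rot: [-0.219, 0.976, 0.0, -0.0]
contact_force: [0.1, 0.6, -3.3]
opening: 0.172
F [ 0.06098958  0.59533126 -3.26763985] Mtool [-0.03888617 -0.00677133  0.02501618] open 0.17166868424315954 [ 0.54272843 -0.17163214  0.08664622]
scene ladle_balance 0.94 [194.7, 275.8]
scene ladle_bowl 0.59 [210.4, 300.2]
wrist ladle_balance 0.66 [265.7, 325.3]
```

View pics/a_crop.png

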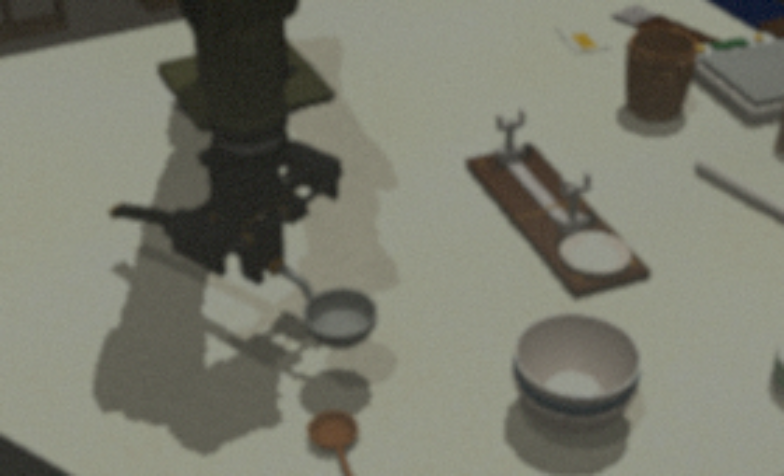

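View pics/a_wrist.png

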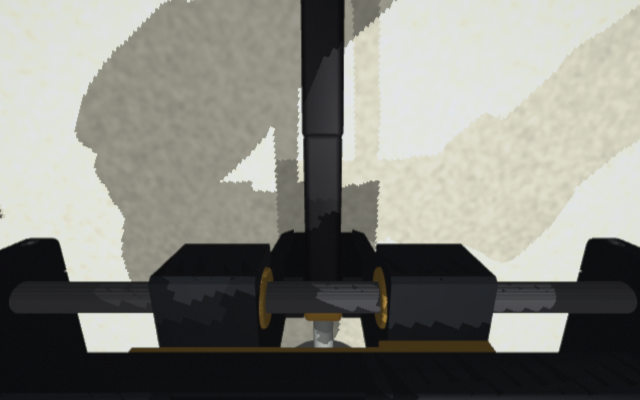

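It came up level: the handle seam stays at (323,134) and the moment about the jaw axis is under 0.01 Nm with 3.3 N of weight. Raising and moving to the stand.

```bash
python3 -c "
from h import *
step([.495,.2186,.19],180-4.17)"
```

```text
shift [-0.1233  0.3732 -0.1036] turn 29.431176023884007 curyaw -154.73882397611598
```

```bash
python3 -m creep '[[255,0,0,-0.02,0],[255,0,0,-0.05,0],[255,0,0,-0.08,0],[255,0,0.01,-0.104,0],[255,-0.01,0.03,-0.104,2],[255,-0.02,0.06,-0.104,4.5],[255,-0.033,0.1,-0.104,7.5],[255,-0.046,0.14,-0.104,10.5],[255,-0.06,0.18,-0.104,13.5],[255,-0.073,0.22,-0.104,16.5]]'; python3 -c "
from h import *
step([.495,.2186,.19],180-4.17)"
```

```text
clock: 8.65
tool_pos: [0.5148, 0.0599, 0.1906]
eef_rot: [-0.076, 0.997, 0.0, -0.0]
contact_force: [0.4, 0.4, -2.6]
opening: 0.173
shift [-0.0044  0.1599  0.0006] turn 12.835169131443195 curyaw -171.33483086855676
```

```bash
python3 -m creep '[[255,-0.001,0.035,0,3],[255,-0.002,0.07,0,6],[255,-0.003,0.105,0,9],[255,-0.004,0.13,0,12],[255,-0.004,0.15,0,12.8],[255,-0.004,0.158,0,12.8],[255,-0.004,0.158,0,12.8],[255,-0.004,0.158,0,12.8]]'; python3 v.py b scene wrist top; python3 -c "
from h import *
step([.495,.2186,.111],180-4.17)"
```

```text
clock: 9.65
tool_pos: [0.4952, 0.2138, 0.1906]
eef_rot: [0.036, 0.999, -0.001, -0.0]
contact_force: [0.7, 0.2, -3.0]
opening: 0.175
F [ 0.71260861  0.17302571 -3.00338148] Mtool [-0.0030876  -0.01620508  0.00229307] open 0.1751787018527083 [0.49519486 0.21379907 0.19063629]
scene ladle_balance 0.82 [125.8, 381.0]
scene ladle_bowl 0.67 [145.8, 395.8]
wrist ladle_balance 0.8 [264.8, 324.3]
top ladle_bowl 0.56 [190.8, 258.9]
shift [0.0003 0.0035 0.0797] turn 0.11817376323830331 curyaw 175.94817376323832
```

View pics/b_crop.png

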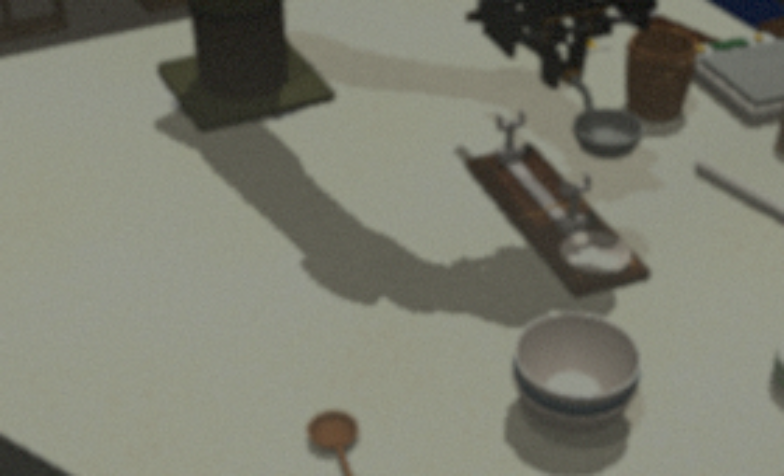

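View pics/b_wrist.png

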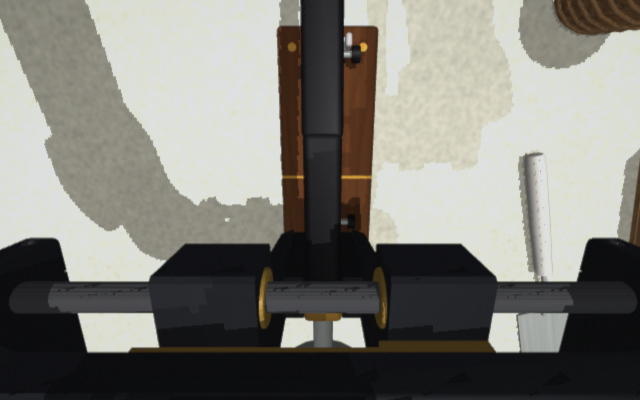

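```bash
python3 -m creep '[[255,0,0.003,0.01,0],[255,0,0.004,0.025,0],[255,0,0.004,0.045,0],[255,0,0.004,0.06,0],[255,0,0.004,0.072,0],[255,0,0.004,0.079,0],[255,0,0.004,0.079,0],[255,0,0.004,0.079,0],[255,0,0.004,0.079,0]]'; python3 v.py c scene wrist; cat > c.py <<'E'
from h import *
for i in range(5):
    p=imaging.snapshot("wrist");st=telemetry.get_state();step([.495,.2186,.111],180-4.17,st);print(st["tool_pos"])
# stand & ladle in the wrist picture
im=p["image"].astype(int);b,g,rr=im[...,0],im[...,1],im[...,2]
br=((rr-b>60)&(rr>100)).astype(np.uint8);br[330:]=0
n,l,s,c=cv2.connectedComponentsWithStats(br)
for i in range(1,n):
    if s[i,4]>15: print(c[i],s[i],atz(p,c[i],.0145,st))
a=np.radians(-4.17);u=np.array([np.cos(a),np.sin(a),0]);v=np.array([-u[1],u[0],0]);O=np.array([.495,.2186,0])
o=p["image"].copy()
for X in[O+.05*v+[0,0,.0145],O-.05*v+[0,0,.0145],O-.15*u-.05*v+[0,0,.014],O-.15*u+.05*v+[0,0,.014],
         O+[0,0,.137],O-.06*u+[0,0,.137],O+.021*u+[0,0,.137]]:
    q=proj(p,X,st);print(np.round(q,1));cv2.circle(o,tuple(int(z) for z in q),3,(0,0,255),1)
cv2.imwrite("pics/c_ov.png",o)
E
python3 c.py
```

```text
clock: 11.22
tool_pos: [0.4956, 0.2194, 0.1123]
eef_rot: [0.035, 0.999, 0.0, 0.001]
contact_force: [0.0, -0.2, -2.3]
opening: 0.174
F [ 0.00276432 -0.23244948 -2.33632448] Mtool [-0.01529522  0.00707236  0.00155528] open 0.17388042273725526 [0.49564757 0.21941104 0.11225587]
scene ladle_balance 0.93 [145.1, 383.8]
scene ladle_bowl 0.81 [167.0, 394.7]
wrist ladle_balance 0.89 [264.2, 323.2]
shift [ 0.0003 -0.0007  0.0008] turn 0.12453549027654276 curyaw 175.95453549027656
[0.49535292 0.21926374 0.11181208]
shift [ 0.0003 -0.0007  0.0008] turn 0.13087121947486935 curyaw 175.96087121947488
[0.49530093 0.21930676 0.11176696]
shift [ 0.0002 -0.0006  0.0007] turn 0.1282195732426601 curyaw 175.95821957324267
[0.49528039 0.21922088 0.11173978]
shift [ 0.0002 -0.0007  0.0007] turn 0.12583610119355626 curyaw 175.95583610119357
[0.49527769 0.2192499  0.11173991]
shift [ 0.0002 -0.0006  0.0007] turn 0.12566522134966363 curyaw 175.95566522134968
[0.49525864 0.21923173 0.11170126]
[271.34566667  87.53866667] [ 258    0   29  213 3000] [0.40555788 0.18586431 0.0145    ]
[371.34821429  23.55357143] [366  17  11  14 112] [0.36700768 0.26382346 0.0145    ]
[347.74242424  85.66666667] [345  49   7  73 462] [0.40839021 0.24455476 0.0145    ]
[360.1319797  196.03553299] [341 194  39   6 197] [0.49696565 0.25073137 0.0145    ]
[348.60606061 208.81818182] [345 206  10   6  33] [0.50761867 0.24045074 0.0145    ]
[261.62200957 298.50717703] [259 274   7  48 209] [0.58980446 0.15503911 0.0145    ]
[332.41509434 316.83962264] [324 313  17   8 106] [0.61452536 0.21985943 0.0145    ]
[381.1 196.5]
[263.1 196.3]
[252.4  -6.3]
[392.3  -6. ]
[321.8 268.5]
[321.9 132.9]
[321.7 308.7]
```

View pics/c_ov.png

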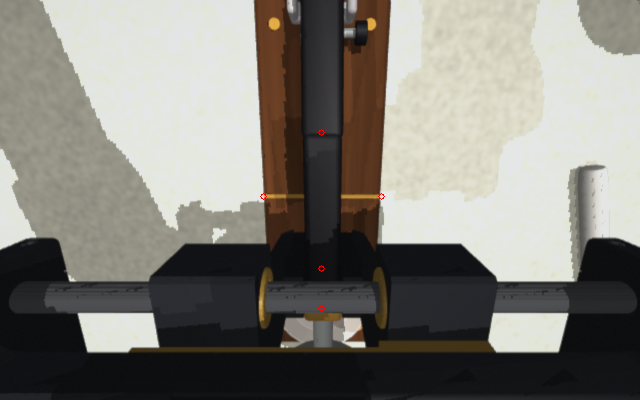

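View pics/c_crop.png

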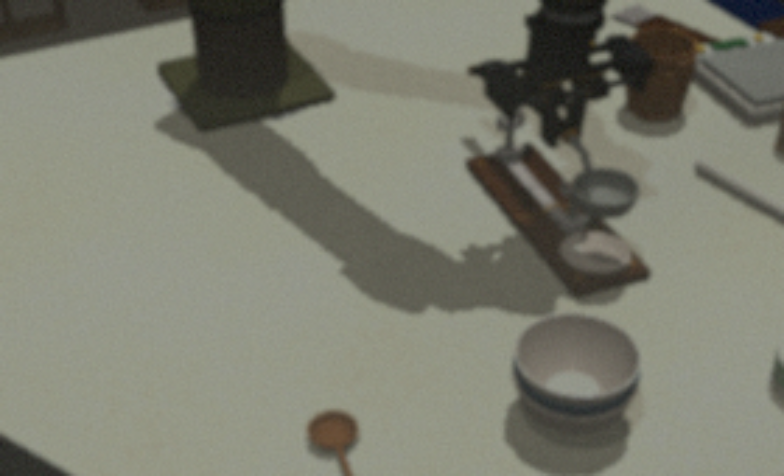

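```bash
python3 - <<'E'
from h import *
p=imaging.snapshot("scene")
a=np.radians(-4.17);u=np.array([np.cos(a),np.sin(a),0]);O=np.array([.495,.2186,0])
for k,X in dict(ladle_bowl=O+.105*u+[0,0,.084+.03],ladle_balance=O+[0,0,.13],stand_dish=O+.105*u+[0,0,.023],stand_centre=O+[0,0,.019]).items():
    print(k,np.round(proj(p,X),1),[(l["location"][::-1],l["score"]) for l in imaging.place_of(p,k)[:1]])
s=telemetry.get_state();print(s["clock"],s["opening"],s["contact_force"])
T=imaging.trace(p,"ladle_bowl")[0]; print(T["rect"])
cv2.imwrite("pics/d.png",cv2.resize(p["image"][110:220,320:440],None,fx=5,fy=5,interpolation=2))
E
```

```text
ladle_bowl [395.4 166.8] [([396.9, 165.7], 0.77)]
ladle_balance [379.7 146.2] [([381.6, 144.8], 0.7)]
stand_dish [392.6 190.3] [([394.6, 187.8], 0.94)]
stand_centre [377.2 174.2] [([380.3, 173.1], 0.66)]
12.025 0.17213477172089608 [ 0.15302691 -0.65149454 -3.31458787]
[380.6, 145.3, 409.2, 179.4]
```

View pics/d.png

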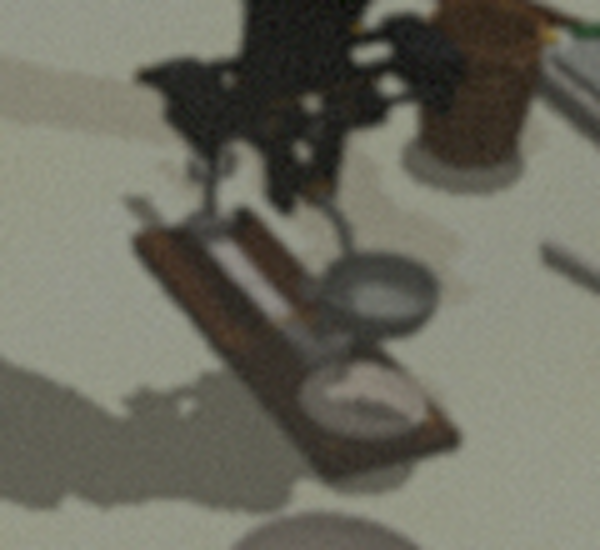

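The bowl is over the dish and clear of the stand. Predicted and detected points agree within 3 px, and the offset is the same for ladle and stand. Handing in.

```bash
python3 -c "
from h import *
print(r.finish_job()); s=telemetry.get_state();print(s['clock'],s['tool_pos'],s['opening'])"
```

```text
the job is handed in; nothing more can be done
None
the job is handed in; nothing more can be done
```

The ladle is held level above the stand, gripped within about 2 mm of its balance point at 35 N, and I handed the job in there at about 12 s. No verdict was reported.

My last checks before handing in:
- **Position:** the tool is within about 1 mm and 0.15° of the target: balance point over the brass line, in line with the stand, bowl over the dish.
- **Cross-check by camera:** in the wrist picture the brass line lies where the measured stand pose puts it. The handle seam and ferrule fall within about 1 mm. The scene picture agrees within 3 px, with a similar offset for ladle and stand.
- **Height:** the ladle's underside is at about 84–85 mm, which puts the neck about 30 mm above the front fork. I did not measure the gap over the rear fork separately.
- **Level:** the handle seam stayed at the same image row from the grasp through the lift to the end, and the last moment about the jaw axis was 0.007 Nm. The weight read about 3.3 N, as expected.
- **Contact:** no contact with the stand or the other samples showed in the pictures or the wrist forces.

No check failed.

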